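# Load a slide carrier under the stage's spring clip

## Task

Press the long blue pad of the stage's spring clip down with one fingertip so that its jaw opens, and keep it down while the other fingertip pushes the orange slide carrier along its lane, beneath the jaw, until it is fully home against the end stop. Then let the clip go so that its jaw rests on the carrier. Only push the carrier, never lift it, and leave the things round the stage where they are.

Things in the scene. Friction and masses are not known exactly. Their poses are not given: they have to be found in the camera images.
- slide_stage: fixed green base plate 204 x 116 mm with a grey lane. Origin on the worktop, under the jaw's middle and the lane's centre line; +x = push direction (roughly away from the robot), +y = towards the pad (left), z up. Plate x -152 to +52, y -32 to +84, top 12 mm high. Lane floor 26 mm high, x -120 to +40; side rails 5 mm higher, inner faces y -15.5 and +15.5
- home_mark (a point): foot of the aluminium end stop's face, on the lane's centre line at the lane floor: stage (22, 0, 26) mm. The stop is 12 mm high above the lane floor and 40 mm wide; axes as the stage's
- clip (a joint): spring clip's angle, rad: 0 released and empty, grows as the pad is pressed, limit 0.34. A rocker on a shaft along x at stage y +28, 31 mm high (bearing posts to 37 mm high at y 23 to 33, x -148, -40, +13): pad on the +y side goes down, jaw over the lane goes up. Spring force on the pad about 3 N at 0, 6 N at the limit; springs back when let go. Rests on the carrier at about 0.13
- jaw_foot (a point): middle of the underside of the blue jaw foot (moves with the clip): block stage x -5 to +5, y -10 to -2. Underside 2 mm above the lane floor at clip angle 0, so it blocks the 6 mm plate; rises about 30 mm per rad and clears the plate above 0.14. The jaw arm above it (x -7 to +7) reaches 46 mm above the worktop, to 60 mm when open
- clip_pad (a point): middle of the top of the clip's blue pad (moves with the clip). Pad: plate 96 mm along stage x (-142 to -46), 38 mm wide (y 34 to 70), slants up away from the lane by 0.30 rad when released, level at clip angle 0.30. Site at stage x -94, y about 55, 41 mm above the worktop released, 33 mm at 0.30. A fingertip can slide along the pad while pressing
- slide_carrier: loose orange carrier in the lane: plate 80 long (its x, +x leads) x 28 x 6 mm, glass slide in its top; upright push lip at the rear, 5 thick, 28 wide, top 18 mm above the underside, rear face at carrier x -40. Origin: centre of the underside. Starts with its front 5 to 19 mm short of the jaw foot; home: front on the end stop, origin at stage x -18. 30 to 55 g
- white_cup: bystander: clear specimen cup with a white lid, 59 mm across, 68 mm high, origin at the centre of its underside
- timer: bystander: white pocket timer 66 x 66 x 16 mm lying on its back, origin at the centre of its underside
- gauze_pack: bystander: flat white gauze pack 52 x 52 x 9 mm, origin at the centre of its underside
- forceps: bystander: steel forceps 13 x 130 x 8 mm, long along its y, origin at the centre of its underside
- battery: bystander: battery 15 x 50 x 15 mm lying down, long along its y, origin at the centre of its underside

How it is judged:
By the outcome, as a careful person would: the job done as asked, in the order asked, and still so for the second after the job is handed in, with the robot touching nothing.
It also fails if it takes over 38 s, if anything falls off the work surface, if the arm or the gripper's body presses on something with over 40 N, if the wrist force passes 120 N, or if a joint passes its speed limit or range.

## Robot

A 6-joint arm with a two-finger parallel gripper is mounted at the origin on a cart in front of the work surface, level with it; the furniture and walls round the work are solid. World frame = base frame: x ahead of the robot, y to its left, z up, the work surface at z = 0. Lengths are in m, angles in degrees, forces in N, time in s.
With the tool pointing down it reaches from about 0.35 to 0.875 m from the base axis. Payload 4.2 kg.
Tool frame: the origin (TCP) lies midway between the tips of the shut fingers; the grasp point (between the pads) lies 19 mm behind it; z points along the fingers, y is the line along which they close (so a half turn about z gives the same grasp; the last joint's range is limited). The gripper opens to 87 mm and grips with 3 to 60 N. Pads are 19 mm wide; open, the fingers measure 117 mm over their backs; the gripper's body (75 mm by 190 mm) begins 51 mm behind the grasp point.
Start: joints at [91.364, 22.042, 0.453, 0, -68.411, -14.817], TCP at [0.145, 0.608, 0.223] pointing down, gripper open.
Joint ranges: [-179.83, 179.83], [-69.29, 118.12], [-61.27, 80.66], [-181.25, 117.63], [-171.15, -9.14], [-177.46, 177.46]. Speed limits (degrees/s): [159.86, 159.86, 180, 180, 180, 180].

## Interface

Orientations are given as a 3x3 rotation matrix whose columns are the frame's x, y, z axes.
In Python, from station import r gives the robot as it stands.
- The arm moves only by the tool steer_hand, called after "Request:" by a JSON object that holds its "method" and its "body", one argument or row to a line. Schema: {"type":"object","properties":{"offsets":{"type":"array","items":{"type":"array","prefixItems":[{"type":"number"},{"type":"array","items":{"type":"number"},"minItems":3,"maxItems":3},{"type":"array","items":{"type":"number"},"minItems":3,"maxItems":3}],"minItems":3,"maxItems":3},"minItems":1,"maxItems":8},"only":{"type":"string"},"quiet":{"type":"boolean"},"lines":{"type":"string"}},"required":["offsets"],"additionalProperties":false}. offsets is a list of rows, 1 to 8 of them, each written [opening, [dx, dy, dz], [rx, ry, rz]]: the opening from 0.0 (shut) to 1.0 (fully open), then dx, dy, dz in normalised numbers (1 is 1 m), then a rotation vector rx, ry, rz in normalised numbers (1 is 180 degrees); each row is the pose to reach, as a shift and turn from the pose commanded when the call began, along the tool's axes at that moment; what a row does not reach only later rows make up. A row lasts 1/10 s, in which the tool goes at most 0.05 m and 8.59 degrees, less where a joint would pass 70% of its speed; a pose out of reach is approached as far as the arm can. The fingers move at their own pace and stop on an object; the grip force is fixed at half the most. Time passes only in rows, so rows that do not move let the fingers close. The tool returns the time, the measured TCP pose, the force, the opening and the grip force at its end. only (a regular expression) keeps the lines of the reply that match it, lines (a string "A,B") keeps lines A to B, and quiet returns only ok. Shift and turn numbers lie between -1 and 1, and a call with a number outside is refused. Input that does not fit is refused with a message, and nothing moves.
- r.sense(): the state, without advancing time (a new reading comes with each control period).
- r.capture(name): name is "scene" or "top" or "wrist"; returns a dict with "pixels" (480x640x3 uint8, red, green, blue), "z_map" (480x640 float32, m along the optical axis (not along the pixel's ray), 0 where there is no reading), "K" (3x3 intrinsics, pixels), "world_from_camera" (4x4, takes a point from camera to world coordinates). Camera axes: x right, y up, looking along -z (the intrinsics and any distortion apply to the point x, -y, -z); pixel columns grow to the right and rows downward; lengths in m; the calibration is good to about 2 mm. A picture is of the moment at which its call begins.
- r.finish_job(): hands the job in; it is judged then, once.
The state is a dict: "time_s": time; "joints": joint angles; "joint_velocities": joint speeds; "effort": joint torques, N m; "tcp_pos": TCP position; "ee_rot": TCP orientation; "wrist_force": force on the tool from outside, world axes, zero at the start; "moment": the same for the moment, N m; "gripper_width": opening from 0.0 (shut) to 1.0 (fully open); "gripper_force": force on a finger pad.
Only numpy, scipy, OpenCV 4.12 (cv2) and the standard library are available. Lean on these libraries where they do the work, as an engineer would, in place of code of your own. Each camera call takes 0.05 s, during which the arm holds its last target. There are 200 camera calls.

## Working session

There is one attempt and no reset: what is moved stays moved. The work goes in short steps, Python scripts to look and compute and a tool call to move; the robot and the scene stay as the last step left them, time stands still between calls to the robot, and variables do not carry over. Pictures are saved under pics/ and viewed, at most 10 in all, crops included, and the job is handed in when it is done.

```bash
ls; mkdir -p pics; python3 - <<'E'
from station import r
import cv2,numpy as np
s=r.sense();print(s['time_s'],s['tcp_pos'],np.round(s['ee_rot'],3),s['gripper_width'])
for n in("top","scene"):
    c=r.capture(n);cv2.imwrite(f"pics/{n}1.png",c["pixels"][:,:,::-1]);np.savez(f"pics/{n}1.npz",**c);print(np.round(c["world_from_camera"],3),c["K"])
E
```

```text
pics
station.py
0.0 [0.14526035 0.60727186 0.2214523 ] [[ 0.973 -0.233 -0.   ]
 [-0.233 -0.973 -0.002]
 [ 0.     0.002 -1.   ]] 0.9998753983190486
[[-7.000e-03  9.960e-01 -8.500e-02  4.470e-01]
 [-1.000e+00 -8.000e-03 -1.300e-02 -1.000e-03]
 [-1.400e-02  8.500e-02  9.960e-01  1.324e+00]
 [ 0.000e+00  0.000e+00  0.000e+00  1.000e+00]] [[547.65104716   0.         317.57638534]
 [  0.         547.65104716 239.10583974]
 [  0.           0.           1.        ]]
[[ 0.623  0.42  -0.659 -0.215]
 [-0.782  0.311 -0.541 -0.601]
 [-0.022  0.852  0.523  0.626]
 [ 0.     0.     0.     1.   ]] [[583.27732764   0.         320.27500489]
 [  0.         583.27732764 245.07462497]
 [  0.           0.           1.        ]]
```

View pics/top1.png

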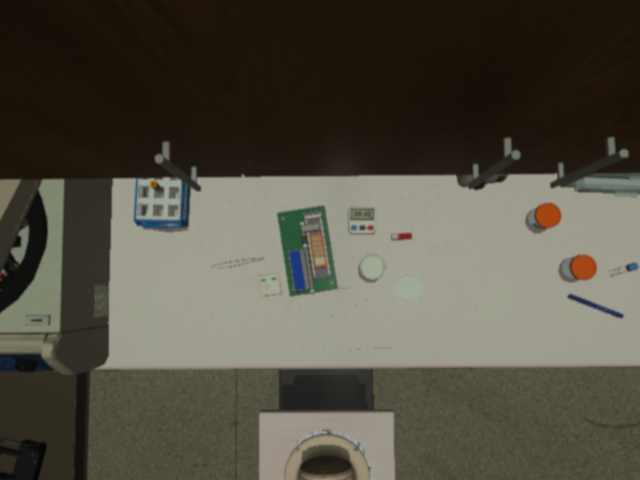

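View pics/scene1.png

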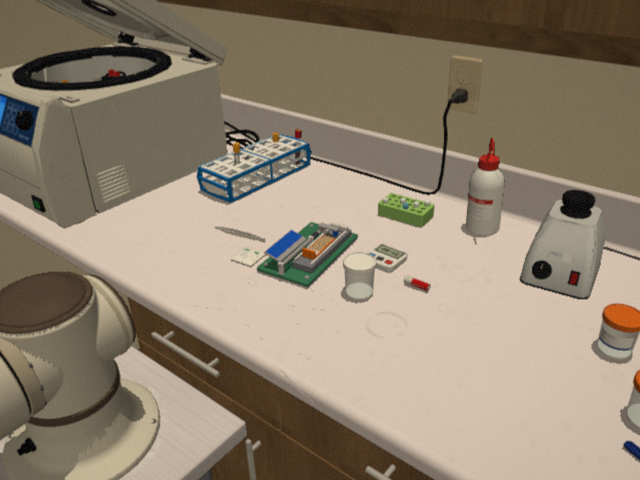

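```bash
cat > h.py <<'E'
import numpy as np,cv2
def ray(c,uv,z):
    "pixels -> world points on plane(s) z"
    uv=np.atleast_2d(np.asarray(uv,float));K=c["K"];T=c["world_from_camera"]
    d=np.c_[(uv[:,0]-K[0,2])/K[0,0],-(uv[:,1]-K[1,2])/K[1,1],-np.ones(len(uv))]@T[:3,:3].T
    o=T[:3,3];return o+d*((z-o[2])/d[:,2])[:,None]
def cloud(c):
    v,u=np.mgrid[:480,:640];z=c["z_map"];K=c["K"];T=c["world_from_camera"]
    P=np.stack([(u-K[0,2])/K[0,0]*z,-(v-K[1,2])/K[1,1]*z,-z],-1)
    return P@T[:3,:3].T+T[:3,3]
def hsv(c): return cv2.cvtColor(c["pixels"],cv2.COLOR_RGB2HSV)
E
python3 - <<'E'
from h import *
for n in("top","scene"):
    c=dict(np.load(f"pics/{n}1.npz"));H=hsv(c);P=cloud(c)
    reg=(P[...,0]>.25)&(P[...,0]<.7)&(P[...,1]>-.1)&(P[...,1]<.2)&(c["z_map"]>0)
    g=cv2.inRange(H,(45,80,30),(85,255,255)).astype(bool)&reg
    b=cv2.inRange(H,(105,120,60),(125,255,255)).astype(bool)&reg
    o=cv2.inRange(H,(5,120,120),(20,255,255)).astype(bool)&reg
    for nm,m,z in(("green",g,.012),("blue",b,.041),("orange",o,.032)):
        v,u=np.nonzero(m);X=ray(c,np.c_[u,v],z)
        R=cv2.minAreaRect((X[:,:2]*1000).astype(np.float32));print(n,nm,m.sum(),np.round(R[0]),np.round(R[1]),round(R[2],1),np.round(np.median(P[m],0),3))
E
```

```text
top green 1344 [532.  43.] [199. 111.] 8.6 [0.561 0.071 0.013]
top blue 386 [484.  65.] [92. 23.] 9.2 [0.484 0.065 0.042]
top orange 144 [530.  17.] [79. 27.] 9.0 [0.538 0.02  0.033]
scene green 1115 [528.  39.] [206. 116.] 8.7 [0.463 0.007 0.012]
scene blue 394 [518.  55.] [ 68. 151.] 71.6 [0.485 0.063 0.042]
scene orange 207 [527.  19.] [87. 39.] 8.0 [0.505 0.008 0.033]
```

Units first: turns go in shares of 180 degrees. So -11 degrees / 180 = -0.0611.

Request:
{"method": "steer_hand", "body": {
  "offsets": [
    [1, [0.25, 0.26, 0], [0, 0, -0.0611]],
    [1, [0.25, 0.26, 0], [0, 0, -0.0611]],
    [1, [0.25, 0.26, 0], [0, 0, -0.0611]],
    [1, [0.25, 0.26, 0], [0, 0, -0.0611]],
    [1, [0.25, 0.26, 0], [0, 0, -0.0611]],
    [1, [0.25, 0.26, 0], [0, 0, -0.0611]],
    [1, [0.25, 0.26, 0], [0, 0, -0.0611]],
    [1, [0.25, 0.26, 0], [0, 0, -0.0611]]
  ]
}}

```text
time_s: 0.9
tcp_pos: [0.3287, 0.2928, 0.2223]
ee_rot: [[0.999, -0.047, -0.001], [-0.047, -0.999, -0.001], [-0.001, 0.001, -1.0]]
wrist_force: [-0.5, 0.1, 0.5]
gripper_width: 1.002
gripper_force: 0.0
```

```bash
python3 - <<'E'
from station import r
import numpy as np
s=r.sense();print(s['time_s'],s['tcp_pos'],np.round(s['ee_rot'],3),s['gripper_width'])
R=np.array(s['ee_rot']);print(R.T@(np.array([.481,.035,.2])-s['tcp_pos']))
E
```

```text
0.9 [0.32869889 0.2927961  0.22231072] [[ 0.999 -0.047 -0.001]
 [-0.047 -0.999 -0.001]
 [-0.001  0.001 -1.   ]] 1.0017325067490068
[0.1643065  0.25030125 0.02246957]
```

Converted, -11.3 degrees / 180 = -0.0628.

Request:
{"method": "steer_hand", "body": {
  "offsets": [
    [0.45, [0.164, 0.25, 0.02], [0, 0, -0.0628]],
    [0.45, [0.164, 0.25, 0.02], [0, 0, -0.0628]],
    [0.45, [0.164, 0.25, 0.02], [0, 0, -0.0628]],
    [0.45, [0.164, 0.25, 0.02], [0, 0, -0.0628]],
    [0.45, [0.164, 0.25, 0.02], [0, 0, -0.0628]],
    [0.45, [0.164, 0.25, 0.02], [0, 0, -0.0628]],
    [0.45, [0.164, 0.25, 0.02], [0, 0, -0.0628]],
    [0.45, [0.164, 0.25, 0.02], [0, 0, -0.0628]]
  ]
}}

```text
time_s: 1.7
tcp_pos: [0.4815, 0.0389, 0.2018]
ee_rot: [[0.989, 0.151, -0.001], [0.151, -0.989, -0.0], [-0.002, 0.0, -1.0]]
wrist_force: [-0.3, 1.3, -0.2]
gripper_width: 0.46
gripper_force: 0.0
```

```bash
python3 - <<'E'
from station import r
from h import *
s=r.sense();print(s['time_s'],s['tcp_pos'],np.round(s['ee_rot'],3),s['gripper_width'])
c=r.capture("wrist");cv2.imwrite("pics/w2.png",c["pixels"][:,:,::-1]);np.savez("pics/w2.npz",**c);print(np.round(c["world_from_camera"],3),c["K"])
E
```

```text
1.7 [0.48145035 0.03893263 0.2017708 ] [[ 0.989  0.151 -0.001]
 [ 0.151 -0.989 -0.   ]
 [-0.002  0.    -1.   ]] 0.4604971266019218
[[ 0.15   0.955  0.254  0.549]
 [-0.989  0.145  0.04   0.049]
 [ 0.001 -0.257  0.966  0.362]
 [ 0.     0.     0.     1.   ]] [[340.99675727   0.         310.80571182]
 [  0.         340.99675727 241.16195505]
 [  0.           0.           1.        ]]
```

View pics/w2.png

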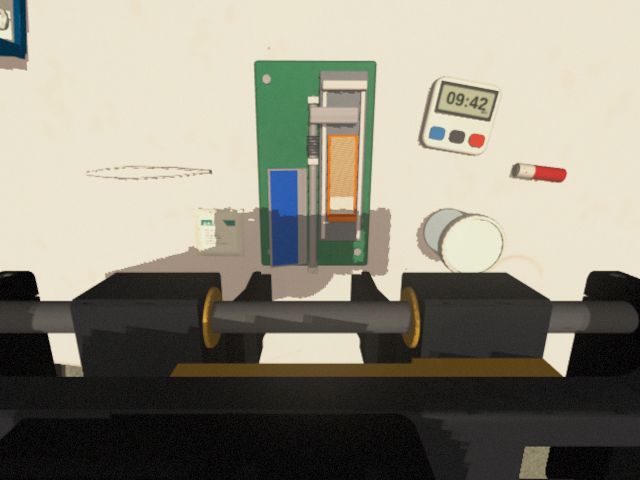

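```bash
python3 - <<'E'
from h import *
c=dict(np.load("pics/w2.npz"));H=hsv(c);P=cloud(c)
reg=np.zeros((480,640),bool);reg[50:268,245:390]=1
g=cv2.inRange(H,(45,80,30),(85,255,255)).astype(bool)&reg
b=cv2.inRange(H,(105,120,60),(125,255,255)).astype(bool)&reg
o=cv2.inRange(H,(5,120,120),(20,255,255)).astype(bool)&reg
o[:,:325]=0
v,u=np.nonzero(g);X=ray(c,np.c_[u,v],.012)[:,:2]*1000
R=cv2.minAreaRect(X.astype(np.float32));print(R)
a=R[2] if R[1][0]>R[1][1] else R[2]-90
for t in(8.2,8.7,9.2,a):
    q=np.radians(t);M=np.array([[np.cos(q),-np.sin(q)],[np.sin(q),np.cos(q)]]);L=X@M
    # percentiles edges
    lo=np.percentile(L,.1,0);hi=np.percentile(L,99.9,0);cen=(lo+hi)/2
    org=M@(cen-[-50,26]);print(t,lo,hi,hi-lo,"origin",org)
print("depth z green",np.median(P[g][:,2]))
q=np.radians(a)
for nm,m in(("blue",b),("orange",o)):
    L=(P[m][:,:2]*1000-org)@M;print(nm,np.percentile(L,[.5,1,5,50,95,99,99.5],axis=0).round(1).T,np.percentile(P[m][:,2],[5,50,95,99]))
E
```

```text
((531.257568359375, 41.509002685546875), (199.26840209960938, 112.87162780761719), 8.610029220581055)
8.2 [432.17463773 -90.85469278] [631.69998996  22.08500931] [199.52535223 112.93970209] origin [584.60034671  23.2336175 ]
8.7 [431.72185138 -95.65361969] [631.05789831  17.01953153] [199.33604693 112.67315123] origin [584.5802468   23.37601058]
9.2 [ 430.98767767 -100.95591026] [631.09510744  12.86802027] [200.10742977 113.82393053] origin [584.76573921  23.75466969]
8.610029220581055 [431.85047106 -94.69969812] [631.11282887  17.84836758] [199.26235781 112.5480657 ] origin [584.57352701  23.35309641]
depth z green 0.010344920578007288
blue [[-139.2 -138.8 -134.9  -92.   -52.2  -49.3  -30.9]
 [  30.1   43.2   44.3   55.2   65.9   66.9   67. ]] [0.03684434 0.04037189 0.04392684 0.04491351]
orange [[-96.2 -96.1 -95.1 -60.5 -17.9 -17.  -17. ]
 [-15.  -14.8 -13.6   1.   13.7  13.9  14. ]] [0.02901394 0.03065345 0.04267308 0.04364206]
```

Request:
{"method": "steer_hand", "body": {
  "offsets": [
    [0.45, [-0.0115, 0.004, 0.05], [0, 0, 0]],
    [0.45, [-0.0115, 0.004, 0.1], [0, 0, 0]],
    [0.45, [-0.0115, 0.004, 0.135], [0, 0, 0]],
    [0.45, [-0.0115, 0.004, 0.145], [0, 0, 0]],
    [0.45, [-0.0115, 0.004, 0.145], [0, 0, 0]],
    [0.45, [-0.0115, 0.004, 0.145], [0, 0, 0]]
  ]
}}

```text
time_s: 2.35
tcp_pos: [0.4719, 0.0356, 0.0592]
ee_rot: [[0.988, 0.156, 0.003], [0.156, -0.988, 0.001], [0.003, -0.0, -1.0]]
wrist_force: [0.2, -0.1, 0.6]
gripper_width: 0.45
gripper_force: 0.0
```

```bash
cat > st.py <<'E'
from station import r
from h import *
s=r.sense();R=np.array(s['ee_rot']);q=np.radians(8.65);M=np.array([[np.cos(q),-np.sin(q)],[np.sin(q),np.cos(q)]])
p=np.array(s['tcp_pos'])*1000;print("t",s['time_s'],"stage",((p[:2]-[584.5,23.3])@M).round(1),"z",p[2].round(1),"yaw",np.degrees(np.arctan2(R[1,0],R[0,0])).round(2),"tilt",R[2].round(4),"w",s['gripper_width'],"F",np.round(s['wrist_force'],1))
E
python3 st.py; python3 - <<'E'
from station import r
from h import *
s=r.capture("scene");cv2.imwrite("pics/s3.png",cv2.resize(s["pixels"][200:320,220:380,::-1],(800,600),interpolation=2))
c=r.capture("wrist");cv2.imwrite("pics/w3.png",c["pixels"][:,:,::-1])
E
```

```text
t 2.35 stage [-109.5   29.1] z 59.2 yaw 8.97 tilt [ 3.4e-03 -4.0e-04 -1.0e+00] w 0.4500892001528266 F [ 0.2 -0.1  0.6]
```

View pics/s3.png

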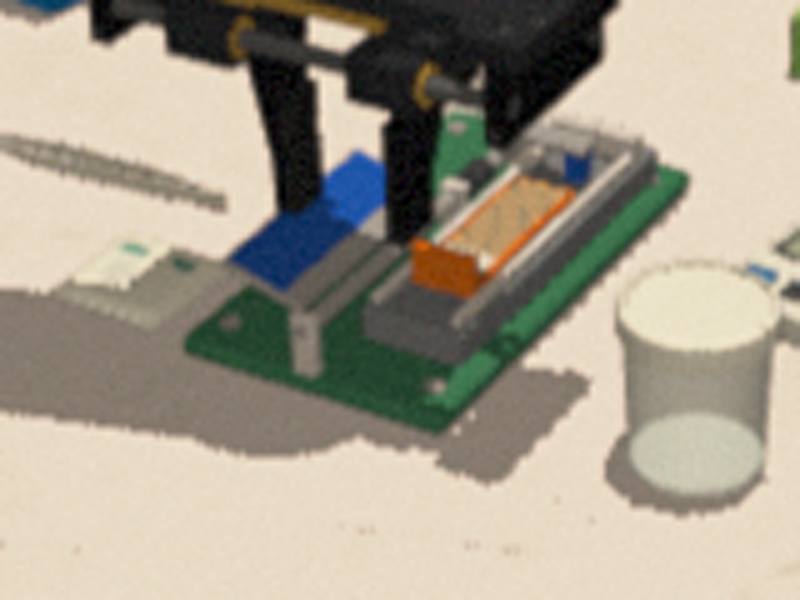

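View pics/w3.png

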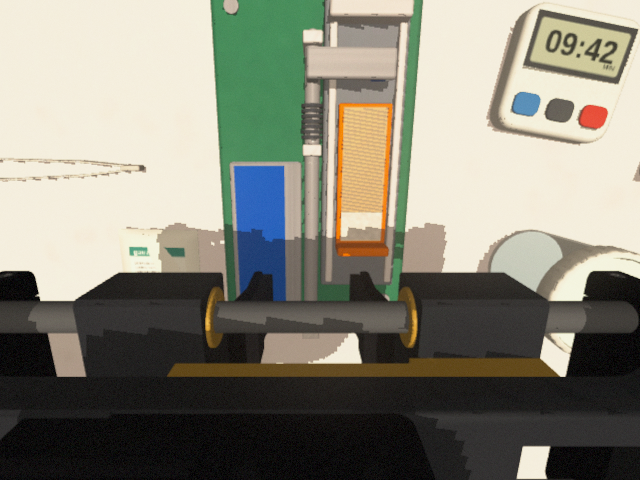

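Request:
{"method": "steer_hand", "body": {
  "offsets": [
    [0.45, [-0.0025, 0.002, 0], [0, 0, 0]],
    [0.45, [-0.0025, 0.002, 0.006], [0, 0, 0]],
    [0.45, [-0.0025, 0.002, 0.012], [0, 0, 0]],
    [0.45, [-0.0025, 0.002, 0.018], [0, 0, 0]],
    [0.45, [-0.0025, 0.002, 0.022], [0, 0, 0]],
    [0.45, [-0.0025, 0.002, 0.024], [0, 0, 0]],
    [0.45, [-0.0025, 0.002, 0.024], [0, 0, 0]]
  ]
}}

```text
time_s: 3.15
tcp_pos: [0.4685, 0.0325, 0.0337]
ee_rot: [[0.988, 0.154, 0.0], [0.154, -0.988, 0.0], [0.0, -0.0, -1.0]]
wrist_force: [-3.4, 3.7, 8.8]
gripper_width: 0.451
gripper_force: 4.3
```

```bash
python3 st.py; python3 - <<'E'
from station import r
from h import *
s=r.capture("scene");cv2.imwrite("pics/s4.png",cv2.resize(s["pixels"][200:320,220:380,::-1],(800,600),interpolation=2))
E
```

```text
t 3.15 stage [-113.3   26.6] z 33.7 yaw 8.87 tilt [ 1.e-04 -4.e-04 -1.e+00] w 0.4506607457918127 F [-3.4  3.7  8.8]
```

View pics/s4.png

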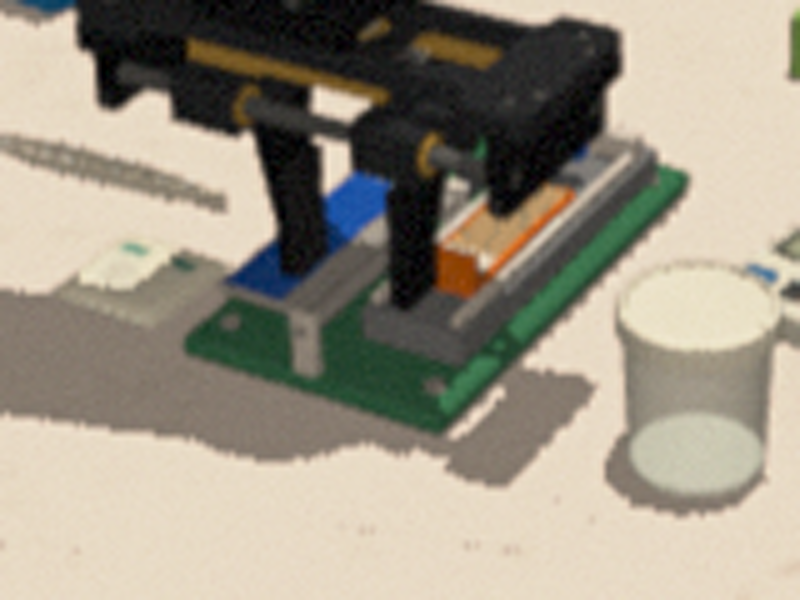

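```bash
cat >> st.py <<'E'
c=r.capture("wrist");P=cloud(c)*1000;L=(P[...,:2]-[584.5,23.3])@M
m=(np.abs(L[...,0])<4)&(L[...,1]>-8)&(L[...,1]<-3)&(c["z_map"]>0);print("jaw top z",m.sum(),np.percentile(P[m][:,2],[10,50,90]).round(1))
o=(cv2.inRange(hsv(c),(5,120,100),(20,255,255))>0)&(np.abs(L[...,1])<16)&(np.abs(L[...,0])<150)
print("orange x",np.percentile(L[o][:,0],[.5,2,98,99.5]).round(1), "z",np.percentile(P[o][:,2],[5,50,95]).round(1))
mm=(np.abs(L[...,0]-20)<1e9)&(np.abs(L[...,1])<12)&(P[...,2]<41)&(P[...,2]>35)&(L[...,0]>10)&(L[...,0]<50)
if mm.sum(): print("stop top x",np.percentile(L[mm][:,0],[2,98]).round(1))
E
python3 st.py
```

```text
t 3.2 stage [-113.3   26.6] z 33.8 yaw 8.88 tilt [ 2.e-04 -4.e-04 -1.e+00] w 0.4497897520959537 F [-3.4  3.1  9.1]
jaw top z 317 [24.7 53.  54.1]
orange x [-95.7 -95.1 -16.8 -15.5] z [ 29.   30.9 124. ]
```

Request:
{"method": "steer_hand", "body": {
  "offsets": [
    [0.45, [0, 0, 0.001], [0, 0, 0]],
    [0.45, [0.005, 0, 0.001], [0, 0, 0]],
    [0.45, [0.01, 0, 0.001], [0, 0, 0]],
    [0.45, [0.015, 0, 0.001], [0, 0, 0]],
    [0.45, [0.02, 0, 0.001], [0, 0, 0]],
    [0.45, [0.025, 0, 0.001], [0, 0, 0]],
    [0.45, [0.025, 0, 0.001], [0, 0, 0]]
  ]
}}

```text
time_s: 3.95
tcp_pos: [0.4878, 0.0333, 0.0323]
ee_rot: [[0.988, 0.154, -0.012], [0.154, -0.988, -0.005], [-0.013, 0.003, -1.0]]
wrist_force: [-10.3, -3.7, 15.9]
gripper_width: 0.45
gripper_force: 8.0
```

```bash
python3 st.py
```

```text
t 3.95 stage [-94.   24.5] z 32.3 yaw 8.85 tilt [-0.0126  0.003  -0.9999] w 0.45036028274558704 F [-10.3  -3.7  15.9]
jaw top z 144 [54.7 55.7 56.7]
orange x [-83.4 -82.7  -5.4  -4.9] z [ 29.4  30.9 120.9]
stop top x [21.6 29. ]
```

Request:
{"method": "steer_hand", "body": {
  "offsets": [
    [0.45, [0, -0.001, -0.001], [0, 0, 0]],
    [0.45, [0.002, -0.001, -0.001], [0, 0, 0]],
    [0.45, [0.004, -0.001, -0.001], [0, 0, 0]],
    [0.45, [0.005, -0.001, -0.001], [0, 0, 0]]
  ]
}}

```text
time_s: 4.4
tcp_pos: [0.4941, 0.0358, 0.0331]
ee_rot: [[0.988, 0.154, -0.008], [0.154, -0.988, -0.003], [-0.009, 0.002, -1.0]]
wrist_force: [-7.3, -2.1, 9.9]
gripper_width: 0.45
gripper_force: 5.1
```

```bash
python3 st.py
python3 - <<'E'
from station import r
from h import *
s=r.capture("scene");a=cv2.resize(s["pixels"][215:275,290:370,::-1],(400,300),interpolation=2)
c=r.capture("wrist");b=cv2.resize(c["pixels"][0:270,220:420,::-1],(400,540),interpolation=2)
o=np.zeros((540,800,3),np.uint8);o[:300,:400]=a;o[:,400:]=b;cv2.imwrite("pics/m5.png",o)
E
```

```text
t 4.4 stage [-87.4  26. ] z 33.1 yaw 8.83 tilt [-0.0087  0.002  -1.    ] w 0.44975990538020216 F [-7.3 -2.1  9.9]
jaw top z 182 [53.6 54.5 55.5]
orange x [-77.  -76.4  -6.7  -1.3] z [ 29.4  31.  122.1]
stop top x [21.6 29.2]
```

View pics/m5.png

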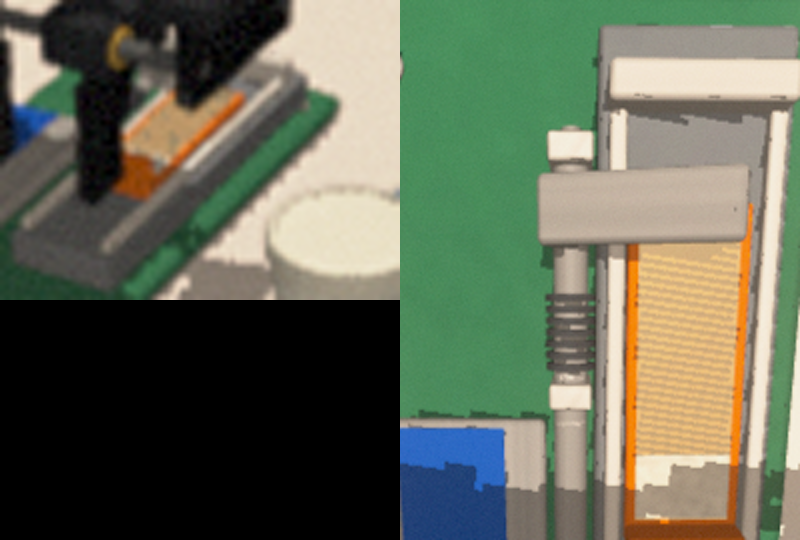

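The carrier's front has gone beneath the open jaw (wrist crop, about (750,205)) with its rear at stage x ≈ -77, so I'll keep pushing.

Request:
{"method": "steer_hand", "body": {
  "offsets": [
    [0.45, [0.004, 0, 0], [0, 0, 0]],
    [0.45, [0.008, 0, 0], [0, 0, 0]],
    [0.45, [0.012, 0, 0], [0, 0, 0]],
    [0.45, [0.016, 0, 0], [0, 0, 0]],
    [0.45, [0.018, 0, 0], [0, 0, 0]],
    [0.45, [0.018, 0, 0], [0, 0, 0]],
    [0.45, [0.018, 0, 0], [0, 0, 0]]
  ]
}}

```text
time_s: 5.25
tcp_pos: [0.5125, 0.0388, 0.0332]
ee_rot: [[0.988, 0.154, -0.007], [0.154, -0.988, -0.003], [-0.007, 0.002, -1.0]]
wrist_force: [-5.5, -1.7, 10.2]
gripper_width: 0.451
gripper_force: 4.8
```

```bash
python3 st.py
```

```text
t 5.25 stage [-68.8  26.2] z 33.2 yaw 8.85 tilt [-0.0074  0.0018 -1.    ] w 0.45142280640112226 F [-5.5 -1.7 10.2]
jaw top z 170 [53.5 54.6 55.5]
orange x [-58.4 -57.8  20.8  21.7] z [ 29.2  30.9 122. ]
stop top x [21.8 29.2]
```

Nearly home; I'll press on gently until it seats.

Request:
{"method": "steer_hand", "body": {
  "offsets": [
    [0.45, [0.002, 0, 0], [0, 0, 0]],
    [0.45, [0.004, 0, 0], [0, 0, 0]],
    [0.45, [0.005, 0, 0], [0, 0, 0]],
    [0.45, [0.005, 0, 0], [0, 0, 0]],
    [0.45, [0.005, 0, 0], [0, 0, 0]]
  ]
}}

```text
time_s: 5.8
tcp_pos: [0.5133, 0.0388, 0.0327]
ee_rot: [[0.988, 0.152, -0.016], [0.152, -0.988, -0.005], [-0.016, 0.002, -1.0]]
wrist_force: [-13.4, 0.9, 14.8]
gripper_width: 0.448
gripper_force: 8.8
```

```bash
python3 st.py
```

```text
t 5.8 stage [-68.1  26. ] z 32.7 yaw 8.73 tilt [-0.0161  0.0022 -0.9999] w 0.4484650245922984 F [-13.4   0.9  14.8]
jaw top z 134 [54.7 55.6 56.3]
orange x [-57.8 -57.2  21.3  21.7] z [ 29.4  30.9 121.1]
stop top x [21.8 29.3]
```

Request:
{"method": "steer_hand", "body": {
  "offsets": [
    [0.45, [-0.003, 0, 0], [0, 0, 0]],
    [0.45, [-0.006, 0, 0], [0, 0, 0]],
    [0.45, [-0.009, 0, 0], [0, 0, 0]],
    [0.45, [-0.012, 0, 0], [0, 0, 0]],
    [0.45, [-0.012, 0, 0], [0, 0, 0]]
  ]
}}

```text
time_s: 6.35
tcp_pos: [0.5119, 0.0396, 0.035]
ee_rot: [[0.988, 0.155, 0.007], [0.155, -0.988, 0.001], [0.007, 0.0, -1.0]]
wrist_force: [4.1, -2.0, 6.6]
gripper_width: 0.448
gripper_force: 3.2
```

```bash
python3 st.py
```

```text
t 6.35 stage [-69.3  27. ] z 35.0 yaw 8.92 tilt [ 7.e-03  1.e-04 -1.e+00] w 0.4475749472164812 F [ 4.1 -2.   6.6]
jaw top z 239 [50.7 51.6 52.5]
orange x [-57.8 -57.2  21.2  21.7] z [ 29.4  31.  125.1]
stop top x [21.7 29.3]
```

Request:
{"method": "steer_hand", "body": {
  "offsets": [
    [0.45, [-0.003, 0, -0.003], [0, 0, 0]],
    [0.45, [-0.004, 0, -0.006], [0, 0, 0]],
    [0.45, [-0.004, 0, -0.009], [0, 0, 0]],
    [0.45, [-0.004, 0, -0.014], [0, 0, 0]],
    [0.45, [-0.004, 0, -0.025], [0, 0, 0]],
    [0.45, [-0.004, 0, -0.05], [0, 0, 0]],
    [0.45, [-0.004, 0, -0.08], [0, 0, 0]],
    [0.45, [-0.004, 0, -0.08], [0, 0, 0]]
  ]
}}

```text
time_s: 7.2
tcp_pos: [0.5076, 0.0395, 0.1181]
ee_rot: [[0.988, 0.155, 0.009], [0.155, -0.988, 0.002], [0.009, -0.001, -1.0]]
wrist_force: [0.8, 0.7, 0.4]
gripper_width: 0.453
gripper_force: 0.0
```

```bash
python3 st.py
python3 - <<'E'
from station import r
from h import *
s=r.capture("scene");a=cv2.resize(s["pixels"][210:290,250:370,::-1],(400,267),interpolation=2)
c=r.capture("wrist");b=cv2.resize(c["pixels"][40:310,220:420,::-1],(400,540),interpolation=2)
o=np.zeros((540,800,3),np.uint8);o[:267,:400]=a;o[:,400:]=b;cv2.imwrite("pics/m6.png",o)
E
```

```text
t 7.2 stage [-73.6  27.6] z 118.1 yaw 8.92 tilt [ 0.0092 -0.001  -1.    ] w 0.45308515729723714 F [0.8 0.7 0.4]
jaw top z 102 [47.1 48.1 49.2]
orange x [-58.  -57.8  21.   21.1] z [ 29.4  31.2 208. ]
stop top x [21.7 29.3]
```

View pics/m6.png

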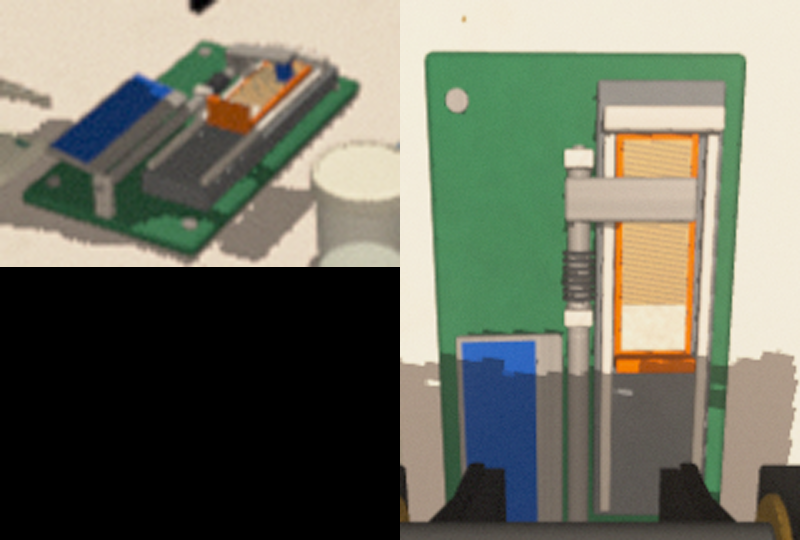

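The carrier's front edge (wrist crop, about (655,135)) is on the end stop and the jaw bar (about (630,200)) rests on it. Nothing around the stage has moved and the gripper is clear.

```bash
python3 -c "
from station import r
print(r.finish_job())"
```

```text
the job is handed in; nothing more can be done
None
```

I handed the job in at about 7 s: the carrier is home against the end stop with its rear face at stage x ≈ -58 mm, the clip's jaw rests on it, and the gripper is clear above the stage.

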